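# Put the honed scraper away in its case

## Task

Open the blue lid of the scraper case all the way until it rests back on its stop, and leave it open. Then take the red-handled scraper from the honing rest and slide its blade edgewise, handle up, into the empty slot inside the case until it is fully home, and let go. Leave the spare scraper in its slot and do not shift the glue bottle, hammer, sanding block, tape measure or cup.

Things in the scene. Friction and masses are not known exactly. Their poses are not given: they have to be found in the camera images.
- case: Open plywood case fixed to the bench, 200 (its x) by 160 (y) by 115 mm high, walls 6 mm. Origin: centre of underside; z up; +x to the hinge side, -x to the front (knob side). Yaw about -pi/2, give or take 0.3. In it a pale wooden insert, 166 (x) by 140 (y) by 60 mm, parallel to the case, top 66 mm over the bench; fixed, but set anywhere from -8 to +8 mm along case x, not reported.
- slot_nominal (a point): Fixed in the case at case x -30, y 0, z 66 mm: where the middle of the empty front slot's mouth would be if the insert were centred. The true mouth is up to 8 mm off either way along case x: look or feel for it. Slot 6 mm wide (case x), 62 mm long (case y), 45 mm deep, mouth chamfered 1.5 mm, floor 21 mm over the bench. Insert is rigid: off the slot, a lowered blade stops on its top.
- lid (a joint): Blue lid, 200 by 160 by 8 mm, about 0.22 kg, covering the case; hinge angle in rad: 0 closed, grows as it opens, 1.9 resting on its stop. It falls shut if let go below about 1.5 and falls open to the stop beyond about 1.7.
- lid_handle (a point): Grip point in the head of the black round knob on the lid: head 28 mm across, from 27 to 43 mm above the lid's top, on a 12 mm stem; the point is 35 mm above the lid's top, 30 mm from its front edge, mid-width. Shut, it is 158.5 mm above the bench. Axes: x towards the hinge, y along the hinge, z out of the lid's top.
- lid_hinge (a point): Point on the hinge axis at the middle of the lid's width, 115.5 mm above the bench. Its y axis is the hinge line; opening turns the lid positively about +y. The knob's grip point is at x = -170, z = +43 mm from it in the lid's frame.
- scraper: Flat scraper, about 0.16 kg: steel blade 60 wide (y), 4 thick (x), 55 mm long, then a red handle bar 84 wide (y), 18 thick (x), 30 mm high. Origin: middle of the blade's lower edge; z up the blade, handle at z 55 to 85 mm. Same both ways round. Home in its slot the origin is 21 mm above the bench. Starts leaning in the rest, handle up, top tipped 0.6 rad from vertical towards the robot.
- rest: Honing rest fixed to the bench: rubber foot 100 by 90 by 12 mm, aluminium cradle 70 mm wide leaning 0.6 rad to its -x side, which faces the robot within 0.35 rad. A 10 mm plate backs the blade up to 44 mm from its edge (the handle overhangs freely); 5 mm lip in front of the edge. Origin at bench level; the scraper's edge sits at x 35, z 30 mm. The scraper leaves by sliding along its own z.
- spare: Spare scraper, same shape, brown wooden handle, standing in the insert's second, hinge-side slot (72 mm from the empty slot); leave it there. Origin: middle of its blade's lower edge, z up.
- glue: White glue bottle, 60 mm across, 160 mm high, loose; leave alone. Origin at centre of its underside. It may stand on either side of the rest.
- mallet: Hammer lying on the bench, loose; leave alone.
- sander: Cork sanding block, 110 by 65 by 22 mm, loose; leave alone. Origin at centre of underside.
- tape: Yellow tape measure, 70 by 40 by 60 mm high, loose; leave alone. Origin at centre of underside.
- cup: Grey cup, 76 mm across, 90 mm high, loose; leave alone. Origin at centre of underside.

How it is judged:
On the way, in this order (a step that is already met when the one before it is completed fails the run):
1. the lid is opened until it rests on its stop (value of joint lid above 1.8 rad), for 0.2 s.
2. the scraper is lifted out of the rest (height (world z) of scraper above 0.09 m), for 0.1 s.
At the end, for the whole second after the job is handed in: Lid open on its stop (above 1.8 rad). Red scraper released, still, in the front slot: lower edge below 26 mm over the bench, within 12 mm (case x) and 8 mm (case y) of slot_nominal, upright within 0.15 rad, along the slot within 0.1 rad. Spare still down in its slot (below 28 mm), upright (value of joint lid above 1.8 rad and z of scraper in the frame of case below 0.026 m and x of scraper in the frame of case between -0.042 and -0.018 m and y of scraper in the frame of case between -0.008 and 0.008 m and angle between each of scraper, spare's own z axis and vertical below 0.15 rad and angle between the y axis of scraper and the y axis of case, either way round below 0.1 rad and linear speed of scraper below 0.02 m/s and z of spare in the frame of case below 0.028 m); the robot touches nothing.
It fails at once if the spare scraper is pulled up or moved by more than 20 mm (distance of spare from where it was at the start of the episode above 0.02 m).
It fails at once if the glue, hammer, sanding block, tape measure or cup is shifted by more than 30 mm (distance of any of glue, mallet, sander, tape, cup from where it was at the start of the episode above 0.03 m).
It also fails if it takes over 67 s, if anything falls off the work surface, if the arm or the gripper's body presses on something with over 40 N, if the wrist force passes 120 N, or if a joint passes its speed limit or range.

## Robot

A 6-joint arm with a two-finger parallel gripper is mounted at the origin on the work surface. World frame = base frame: x ahead of the robot, y to its left, z up, the work surface at z = 0. Lengths are in m, angles in rad, forces in N, time in s.
With the tool pointing down it reaches from about 0.225 to 0.875 m from the base axis. Payload 3.4 kg.
Tool frame: the origin (TCP) lies at the very end of the fingers, on their centre line; the grasp point (between the pads) lies manip.grip_point_offset behind it (manip.grip_point_offset is the distance from the TCP to the grasp point, in m); z points along the fingers, y is the line along which they close (so a half turn about z gives the same grasp; the last joint's range is limited). The gripper opens to 85 mm and grips with 20 to 120 N. Pads are 22 mm wide; open, the fingers measure 114 mm over their backs; the gripper's body (76 mm by 85 mm) begins 54 mm behind the grasp point. The pads swing forward as they close: fully open they stand 13 mm farther back than shut.
Start: joints at [1.197, 0.276, 1.505, -0, 1.361, -0.121], TCP at [0.144, 0.557, 0.231] pointing down, gripper open.
Joint ranges: [-2.89, 2.89], [-0.75, 2.08], [0.22, 2.7], [-1.18, 4.32], [0.11, 2.71], [-2.7, 2.7]. Speed limits (rad/s): [2.57, 2.57, 3.14, 3.14, 3.14, 3.14].

## Interface

Orientations are given as a unit quaternion [w, x, y, z].
In Python, from rig import manip gives the robot as it stands.
- The arm moves only by the shell command python3 -m pendant 'ROWS' [FORCE]. ROWS is JSON, a list of rows, each an object of numbers: "jaw": the opening, from -1 (shut) to 1 (fully open); "tx", "ty", "tz": the shift along the world's x, y, z in cm; "ax", "ay", "az": the turn, a rotation vector about the world's x, y, z in degrees. In form: [{"jaw": .., "tx": .., "ty": .., "tz": .., "ax": .., "ay": .., "az": ..}, ...]. A call has 1 to 10 rows; each row is the pose to reach, as a shift and turn from the pose commanded when the call began; what a row does not reach only later rows make up. A row lasts 1/8 s, in which the tool goes at most 62.5 mm and 10.7 degrees, less where a joint would pass 70% of its speed; a pose out of reach is approached as far as the arm can. A call with a gripper value outside its range is refused whole. The fingers move at their own pace and stop on an object; FORCE is the grip in N (left out, the last holds). Time passes only in rows, so rows that repeat a pose let the fingers close. It gives the time, the measured TCP pose, the force, the opening and the grip force at its end, in the units of the state.
- manip.get_state(): the state, without advancing time (a new reading comes with each control period).
- manip.get_image(name): name is "scene" or "top"; returns a dict with "pixels" (384x512x3 uint8, blue, green, red), "depth" (384x512 float32, m along the optical axis (not along the pixel's ray), 0 where there is no reading), "fx", "fy", "cx", "cy" (pixels), "D" ([k1, k2, p1, p2, k3] as OpenCV has them; the pictures are not rectified), "pose" (4x4, takes a point from camera to world coordinates). Camera axes: x right, y down, z forward; pixel columns grow to the right and rows downward; lengths in m; the calibration is good to about 2 mm. A picture is of the moment at which its call begins.
- manip.sign_off(): hands the job in; it is judged then, once.
The state is a dict: "clock": time; "qpos": joint angles; "qd": joint speeds; "effort": joint torques, N m; "position": TCP position; "ee_rot": TCP orientation; "contact_force": force on the tool from outside, world axes, zero at the start; "moment": the same for the moment, N m; "width": finger opening in m; "gripper_force": force on a finger pad.
Only numpy, scipy, OpenCV 4.12 (cv2) and the standard library are available. Lean on these libraries where they do the work, as an engineer would, in place of code of your own. Each camera call takes 0.05 s, during which the arm holds its last target. There are 200 camera calls.

## Working session

There is one attempt and no reset: what is moved stays moved. The work goes in short steps, Python scripts to look and compute and a shell command to move; the robot and the scene stay as the last step left them, time stands still between calls to the robot, and variables do not carry over. Pictures are saved under pics/ and viewed, at most 10 in all, crops included, and the job is handed in when it is done.

```bash
ls; mkdir -p pics; cat > h.py <<'E'
import numpy as np, cv2
from rig import manip
def grab(n):
    im=manip.get_image(n); np.savez('pics/%s.npz'%n,**{k:np.array(v) for k,v in im.items()}); return im
def load(n): return dict(np.load('pics/%s.npz'%n))
def pts(im,uv):  # pixels -> world by depth
    uv=np.asarray(uv,float).reshape(-1,2)
    K=np.array([[im['fx'],0,im['cx']],[0,im['fy'],im['cy']],[0,0,1]],float)
    n=cv2.undistortPoints(uv.reshape(-1,1,2),K,np.array(im['D'],float)).reshape(-1,2)
    d=im['depth'][uv[:,1].astype(int),uv[:,0].astype(int)]
    P=np.c_[n*d[:,None],d]; T=np.array(im['pose']); return P@T[:3,:3].T+T[:3,3]
def cloud(im):
    v,u=np.mgrid[0:384,0:512]; return pts(im,np.c_[u.ravel(),v.ravel()]).reshape(384,512,3)
def plane(im,uv,z):
    uv=np.asarray(uv,float).reshape(-1,2)
    K=np.array([[im['fx'],0,im['cx']],[0,im['fy'],im['cy']],[0,0,1]],float)
    n=cv2.undistortPoints(uv.reshape(-1,1,2),K,np.array(im['D'],float)).reshape(-1,2)
    T=np.array(im['pose']); r=np.c_[n,np.ones(len(n))]@T[:3,:3].T
    return T[:3,3]+r*((z-T[2,3])/r[:,2])[:,None]
E
python3 - <<'E'
from h import *
print(manip.get_state(), manip.grip_point_offset)
for n in('scene','top'):
    im=grab(n); cv2.imwrite(f'pics/{n}0.png',im['pixels']); print(np.array(im['pose']).round(3).tolist(),im['fx'],(im['depth']>0).mean())
E
```

```text
pics
{'clock': 0.0, 'qpos': array([ 1.19700546e+00,  2.76606668e-01,  1.50614537e+00,  2.66552878e-05,
        1.36070848e+00, -1.21001663e-01]), 'qd': array([ 0.00188473, -0.00147755,  0.00125757,  0.00099183, -0.00094209,
        0.001784  ]), 'effort': array([-5.62274872e-04, -4.16779053e+01, -2.45800388e+01, -3.66586464e-04,
        1.15007150e-02,  1.30261037e-05]), 'position': array([0.14361046, 0.55622404, 0.23042819]), 'ee_rot': array([-2.41337476e-04,  1.26061049e-01,  9.92022046e-01, -9.02308253e-04]), 'contact_force': array([ 0.22951022,  1.41168166, -0.2300772 ]), 'moment': array([ 0.01668201, -0.0252442 , -0.03009786]), 'gripper_force': 0.0, 'width': 0.08547785907064412} 0.0187
[[-0.09, 0.743, -0.663, 1.254], [0.996, 0.063, -0.064, 0.078], [-0.006, -0.666, -0.746, 0.924], [0.0, 0.0, 0.0, 1.0]] 357.82056371110406 0.9959157307942709
[[-0.007, -0.99, 0.142, 0.364], [-1.0, 0.009, 0.011, 0.011], [-0.013, -0.142, -0.99, 1.323], [0.0, 0.0, 0.0, 1.0]] 432.97122030258436 0.9958750406901041
```

View pics/scene0.png

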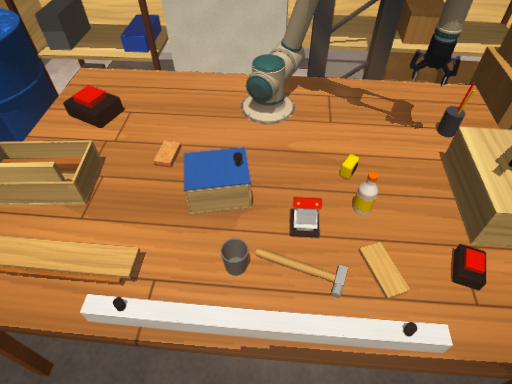

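View pics/top0.png

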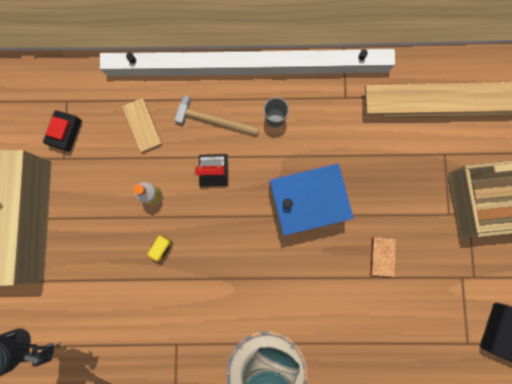

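The scene view shows the blue-lidded case at (217,180), knob (238,158), the scraper in its rest at (307,215), glue at (366,195), tape at (349,167) and cup at (235,257). In the top view the case is at (311,200), knob (287,205), scraper handle (211,170), glue (146,192), tape (160,249), cork (384,257), hammer (215,118) and cup (276,112).

```bash
python3 - <<'E'
from h import *
for n in('top','scene'):
    im=load(n); hsv=cv2.cvtColor(im['pixels'],cv2.COLOR_BGR2HSV); C=cloud(im)
    def comp(lo,hi,near):
        m=cv2.inRange(hsv,lo,hi); k,l,s,c=cv2.connectedComponentsWithStats(m)
        i=min((i for i in range(1,k) if s[i,4]>40),key=lambda i:np.hypot(*(c[i]-near))); return (l==i)
    b={'top':(325,205),'scene':(210,170)}[n]
    m=comp((105,120,60),(125,255,255),b).astype(np.uint8)
    cn=max(cv2.findContours(m,0,2)[0],key=cv2.contourArea)
    P=plane(im,cv2.convexHull(cn).reshape(-1,2),.1235)[:,:2].astype(np.float32)
    r=cv2.minAreaRect(P*1000); print(n,'lid',r,cv2.boxPoints(r).round(0).tolist(), 'z',np.median(C[m>0][:,2]))
    k=C[{'top':(190,220,275,300),'scene':(148,170,228,248)}[n][0]:][:1]
    q=C.reshape(-1,3)
    s=q[(q[:,2]>.148)&(q[:,2]<.18)&(abs(q[:,0]-P[:,0].mean())<.1)&(abs(q[:,1]-P[:,1].mean())<.1)]
    print('knob',len(s),s.mean(0) if len(s) else'',s.max(0)if len(s) else'')
    h=comp((0,150,90),(6,255,255),{'top':(211,170),'scene':(307,203)}[n])
    s=C[h]; print('handle',len(s),s.mean(0),s.min(0),s.max(0))
    for nm,z in(('handle rect z.095',.1),):
        cn=max(cv2.findContours(h.astype(np.uint8),0,2)[0],key=cv2.contourArea)
        print(nm,cv2.minAreaRect((plane(im,cn.reshape(-1,2),z)[:,:2]*1000).astype(np.float32)))
    # objects above bench: footprint
    m=((C[...,2]>.015)&(C[...,0]>.2)&(C[...,0]<.8)&(abs(C[...,1])<.5)).astype(np.uint8)
    k,l,st,c=cv2.connectedComponentsWithStats(m)
    for i in range(1,k):
        if st[i,4]>60: s=C[l==i]; print(c[i].round(),s.min(0).round(3),s.max(0).round(3))
E
```

```text
top lid ((489.40667724609375, -130.01345825195312), (156.5469970703125, 197.33523559570312), 13.188345909118652) [[391.0, -52.0], [436.0, -244.0], [588.0, -208.0], [543.0, -16.0]] z 0.12436400019833427
knob 85 [ 0.47523778 -0.06279835  0.16698032] [ 0.48817006 -0.05034806  0.17134334]
handle 248 [0.57668367 0.15434399 0.09771508] [0.36357308 0.01050259 0.00830513] [0.59220478 0.19780793 1.32322653]
handle rect z.095 ((576.1458129882812, 155.1934814453125), (83.40507507324219, 26.187862396240234), 89.46700286865234)
[276. 110.] [ 0.722 -0.074  0.015] [ 0.797 -0.003  0.096]
[398. 107.] [ 0.364 -0.5    0.015] [0.8   0.011 1.323]
[212. 119.] [0.364 0.011 0.015] [0.8   0.276 1.323]
[141. 126.] [0.364 0.011 0.015] [0.8   0.438 1.323]
[211. 166.] [0.364 0.011 0.015] [0.642 0.198 1.323]
[311. 199.] [ 0.364 -0.245  0.015] [0.591 0.011 1.323]
[147. 193.] [0.364 0.011 0.016] [0.547 0.369 1.323]
[159. 248.] [0.32  0.011 0.015] [0.393 0.339 1.323]
[383. 257.] [ 0.272 -0.386  0.015] [0.382 0.011 1.323]
scene lid ((493.37298583984375, -126.08374786376953), (159.0906982421875, 192.73008728027344), 1
[... 215 characters left out ...]
0.15930765 0.09574627] [ 0.4872458   0.0783328  -0.00176936] [1.25420984 0.21439599 0.92405338]
handle rect z.095 ((590.908447265625, 158.69775390625), (39.50734329223633, 82.74304962158203), 1.3101526498794556)
[167. 152.] [ 0.273 -0.383  0.015] [ 0.39  -0.309  0.028]
[216. 180.] [ 0.397 -0.24   0.015] [ 0.594 -0.014  0.17 ]
[349. 165.] [0.327 0.278 0.016] [0.402 0.342 0.065]
[366. 194.] [0.5   0.313 0.015] [0.551 0.373 0.163]
[306. 213.] [0.552 0.117 0.015] [0.635 0.201 0.106]
[234. 254.] [ 0.723 -0.074  0.015] [0.798 0.    0.095]
[105. 251.] [ 0.755 -0.5    0.041] [ 0.8   -0.308  0.061]
[383. 266.] [0.655 0.32  0.015] [0.8   0.441 0.024]
[304. 266.] [0.705 0.016 0.015] [0.8   0.277 0.032]
```

```bash
python3 -m pendant '[{"tx":5,"ty":-10,"tz":3,"az":-10,"jaw":1},{"tx":33.3,"ty":-61.6,"tz":3,"az":-62,"jaw":0.2},{"tx":33.3,"ty":-61.6,"tz":3,"az":-62,"jaw":0.2},{"tx":33.3,"ty":-61.6,"tz":3,"az":-62,"jaw":0.2},{"tx":33.3,"ty":-61.6,"tz":3,"az":-62,"jaw":0.2},{"tx":33.3,"ty":-61.6,"tz":3,"az":-62,"jaw":0.2},{"tx":33.3,"ty":-61.6,"tz":3,"az":-62,"jaw":0.2},{"tx":33.3,"ty":-61.6,"tz":3,"az":-62,"jaw":0.2},{"tx":33.3,"ty":-61.6,"tz":3,"az":-62,"jaw":0.2},{"tx":33.3,"ty":-61.6,"tz":3,"az":-62,"jaw":0.2}]' 25
python3 -m pendant '[{"tx":0,"ty":0,"tz":0}]'
python3 - <<'E'
from h import *
# handle axis: fit from depth points of red, both views
for n,c in(('top',(211,170)),('scene',(307,203))):
    im=load(n); hsv=cv2.cvtColor(im['pixels'],cv2.COLOR_BGR2HSV)
    m=cv2.inRange(hsv,(0,150,90),(6,255,255)); k,l,s,cc=cv2.connectedComponentsWithStats(m)
    i=min((i for i in range(1,k) if s[i,4]>40),key=lambda i:np.hypot(*(cc[i]-c)))
    v,u=np.nonzero(l==i); P=pts(im,np.c_[u,v]); P=P[(P[:,2]>.05)&(P[:,2]<.13)]
    a=np.deg2rad(0); r=cv2.minAreaRect((P[:,:2]*1000).astype(np.float32)); print(n,r,P.min(0),P.max(0))
    vv=[]
    L=cv2.fitLine(P[:,:2].astype(np.float32),cv2.DIST_HUBER,0,.01,.01).ravel(); print('dir deg',np.degrees(np.arctan2(L[1],L[0])))
    # foot dark rubber top at z .012
    C=cloud(im); q=(C[...,2]>.008)&(C[...,2]<.016)&(C[...,0]>.5)&(C[...,0]<.69)&(C[...,1]>.07)&(C[...,1]<.24)&(hsv[...,2]<60)
    F=C[q]; print('foot',len(F),cv2.minAreaRect((F[:,:2]*1000).astype(np.float32)) if len(F)>5 else'')
E
```

```text
top ((578.4888916015625, 155.48342895507812), (84.30501556396484, 26.006492614746094), 88.83609771728516) [0.56593956 0.11335811 0.08562191] [0.59220478 0.19780793 0.10856251]
dir deg -87.98116
foot 249 ((592.714111328125, 154.71852111816406), (93.80661010742188, 80.28713989257812), 0.015905866399407387)
scene ((582.6561889648438, 159.33570861816406), (29.917842864990234, 83.07508850097656), 0.7781795263290405) [0.56746029 0.11786561 0.08058201] [0.59797153 0.20092158 0.10620412]
dir deg -88.49452
foot 98 ((599.2833251953125, 156.57154846191406), (94.53673553466797, 78.90294647216797), 1.7404495477676392)invalid input at $[0]: expected keys jaw, tx, ty, tz, ax, ay, az
invalid input at $[0]: expected keys jaw, tx, ty, tz, ax, ay, az
```

```bash
python3 -m pendant '[{"tx":10,"ty":-18,"tz":3,"ax":0,"ay":0,"az":-20,"jaw":1},{"tx":33.3,"ty":-61.6,"tz":3,"ax":0,"ay":0,"az":-62,"jaw":0.2},{"tx":33.3,"ty":-61.6,"tz":3,"ax":0,"ay":0,"az":-62,"jaw":0.2},{"tx":33.3,"ty":-61.6,"tz":3,"ax":0,"ay":0,"az":-62,"jaw":0.2},{"tx":33.3,"ty":-61.6,"tz":3,"ax":0,"ay":0,"az":-62,"jaw":0.2},{"tx":33.3,"ty":-61.6,"tz":3,"ax":0,"ay":0,"az":-62,"jaw":0.2},{"tx":33.3,"ty":-61.6,"tz":3,"ax":0,"ay":0,"az":-62,"jaw":0.2},{"tx":33.3,"ty":-61.6,"tz":3,"ax":0,"ay":0,"az":-62,"jaw":0.2},{"tx":33.3,"ty":-61.6,"tz":3,"ax":0,"ay":0,"az":-62,"jaw":0.2},{"tx":33.3,"ty":-61.6,"tz":3,"ax":0,"ay":0,"az":-62,"jaw":0.2}]' 25
```

```text
clock: 1.35
position: [0.4411, 0.0059, 0.2588]
ee_rot: [-0.0, 0.619, 0.785, 0.0]
contact_force: [1.4, -0.3, 0.2]
width: 0.051
gripper_force: 0.0
```

```bash
python3 -m pendant '[{"tx":3.5,"ty":-6.4,"tz":0,"ax":0,"ay":0,"az":0,"jaw":0.2},{"tx":3.5,"ty":-6.4,"tz":0,"ax":0,"ay":0,"az":0,"jaw":0.2},{"tx":3.5,"ty":-6.4,"tz":0,"ax":0,"ay":0,"az":0,"jaw":0.2},{"tx":3.5,"ty":-6.4,"tz":0,"ax":0,"ay":0,"az":0,"jaw":0.2}]'
python3 -c "
from h import *
im=grab('top'); cv2.imwrite('pics/top1.png',cv2.resize(im['pixels'][140:260,220:380],(800,600)))"
```

```text
clock: 1.85
position: [0.4747, -0.0547, 0.2587]
ee_rot: [-0.001, 0.618, 0.786, 0.0]
contact_force: [0.0, -0.8, 0.1]
width: 0.0513
gripper_force: 0.0
```

View pics/top1.png

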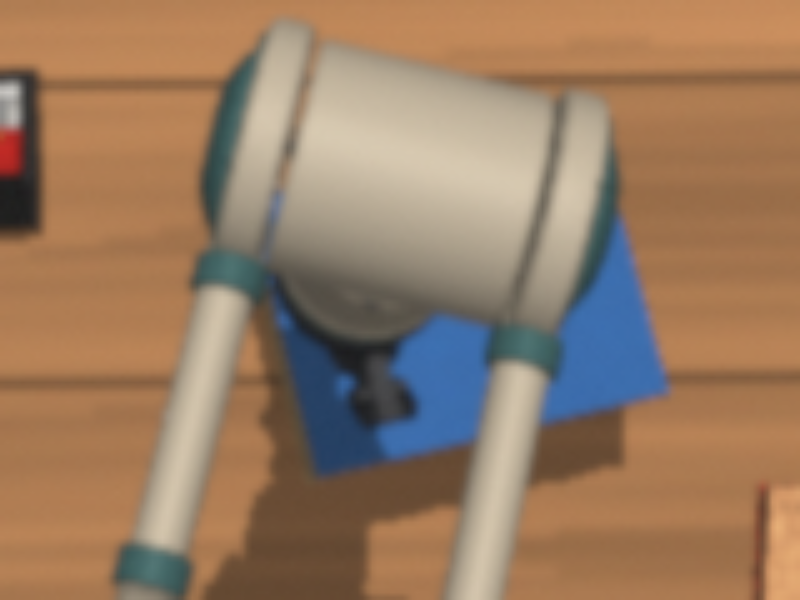

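The arm hides the knob (near (370,390) in the crop), so I go down on the measured position.

```bash
python3 -m pendant '[{"tx":0.2,"ty":-0.5,"tz":-4,"ax":0,"ay":0,"az":0,"jaw":0.2},{"tx":0.2,"ty":-0.5,"tz":-8,"ax":0,"ay":0,"az":0,"jaw":0.2},{"tx":0.2,"ty":-0.5,"tz":-11,"ax":0,"ay":0,"az":0,"jaw":0.2},{"tx":0.2,"ty":-0.5,"tz":-12,"ax":0,"ay":0,"az":0,"jaw":0.2},{"tx":0.2,"ty":-0.5,"tz":-12,"ax":0,"ay":0,"az":0,"jaw":0.2},{"tx":0.2,"ty":-0.5,"tz":-12,"ax":0,"ay":0,"az":0,"jaw":-1},{"tx":0.2,"ty":-0.5,"tz":-12,"ax":0,"ay":0,"az":0,"jaw":-1},{"tx":0.2,"ty":-0.5,"tz":-12,"ax":0,"ay":0,"az":0,"jaw":-1},{"tx":0.2,"ty":-0.5,"tz":-12,"ax":0,"ay":0,"az":0,"jaw":-1},{"tx":0.2,"ty":-0.5,"tz":-12,"ax":0,"ay":0,"az":0,"jaw":-1}]' 25
```

```text
clock: 3.15
position: [0.4757, -0.0617, 0.1403]
ee_rot: [-0.001, 0.619, 0.786, -0.002]
contact_force: [-6.9, -1.6, 6.6]
width: 0.0268
gripper_force: 24.2
```

```bash
python3 -m pendant '[{"tx":0.12,"ty":-0.5,"tz":1.68,"ax":0,"ay":0,"az":0,"jaw":-1},{"tx":0.27,"ty":-1.16,"tz":3.29,"ax":0,"ay":0,"az":0,"jaw":-1},{"tx":0.57,"ty":-2.44,"tz":5.57,"ax":0,"ay":0,"az":0,"jaw":-1},{"tx":0.94,"ty":-4.03,"tz":7.62,"ax":0,"ay":0,"az":0,"jaw":-1},{"tx":1.38,"ty":-5.91,"tz":9.41,"ax":0,"ay":0,"az":0,"jaw":-1},{"tx":1.88,"ty":-8.03,"tz":10.89,"ax":0,"ay":0,"az":0,"jaw":-1},{"tx":1.88,"ty":-8.03,"tz":10.89,"ax":0,"ay":0,"az":0,"jaw":-1}]' 25
```

```text
clock: 4.03
position: [0.4943, -0.1424, 0.2494]
ee_rot: [-0.001, 0.62, 0.785, -0.001]
contact_force: [-5.1, 1.6, 1.7]
width: 0.0267
gripper_force: 25.5
```

```bash
python3 -m pendant '[{"tx":0.54,"ty":-2.3,"tz":1.14,"ax":0,"ay":0,"az":0,"jaw":-1},{"tx":1.11,"ty":-4.75,"tz":1.91,"ax":0,"ay":0,"az":0,"jaw":-1},{"tx":1.7,"ty":-7.29,"tz":2.3,"ax":0,"ay":0,"az":0,"jaw":-1},{"tx":2.3,"ty":-9.85,"tz":2.29,"ax":0,"ay":0,"az":0,"jaw":-1},{"tx":2.7,"ty":-11.54,"tz":2.07,"ax":0,"ay":0,"az":0,"jaw":-1},{"tx":3.09,"ty":-13.2,"tz":1.68,"ax":0,"ay":0,"az":0,"jaw":-1},{"tx":3.47,"ty":-14.81,"tz":1.12,"ax":0,"ay":0,"az":0,"jaw":-1},{"tx":3.83,"ty":-16.37,"tz":0.39,"ax":0,"ay":0,"az":0,"jaw":-1},{"tx":3.83,"ty":-16.37,"tz":0.39,"ax":0,"ay":0,"az":0,"jaw":-1}]' 25
python3 -c "
from h import *
im=grab('scene'); cv2.imwrite('pics/scene2.png',im['pixels'])"
```

```text
clock: 5.15
position: [0.5326, -0.3079, 0.2524]
ee_rot: [-0.0, 0.62, 0.785, -0.003]
contact_force: [-7.0, -2.1, 3.0]
width: 0.0265
gripper_force: 27.1
```

View pics/scene2.png

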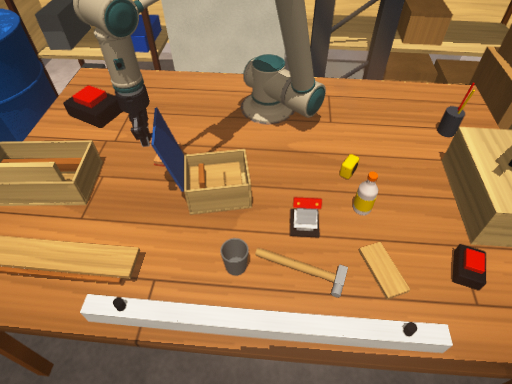

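The scene view shows the lid open past vertical (edge from (155,115) to (183,190)), with the insert, the spare (200,175) and the empty slot (226,173) visible. Releasing.

```bash
python3 -m pendant '[{"tx":0,"ty":0,"tz":0,"ax":0,"ay":0,"az":0,"jaw":0.3},{"tx":0,"ty":0,"tz":0,"ax":0,"ay":0,"az":0,"jaw":0.3},{"tx":0.2,"ty":-1,"tz":0,"ax":0,"ay":0,"az":0,"jaw":0.3},{"tx":0.7,"ty":-3,"tz":1,"ax":0,"ay":0,"az":0,"jaw":0.3},{"tx":0.7,"ty":-3,"tz":7,"ax":0,"ay":0,"az":0,"jaw":0.3},{"tx":0.7,"ty":-3,"tz":13,"ax":0,"ay":0,"az":0,"jaw":0.3},{"tx":0.7,"ty":-3,"tz":18,"ax":0,"ay":0,"az":0,"jaw":0.3},{"tx":0.7,"ty":-3,"tz":18,"ax":0,"ay":0,"az":0,"jaw":0.3}]' 25
python3 - <<'E'
from h import *
im=grab('top'); grab('scene'); cv2.imwrite('pics/top3.png',cv2.resize(im['pixels'][130:250,180:340],(800,600),interpolation=cv2.INTER_CUBIC))
E
```

```text
clock: 6.2
position: [0.5431, -0.3363, 0.4368]
ee_rot: [0.005, 0.619, 0.785, 0.0]
contact_force: [-0.0, -0.0, -0.1]
width: 0.0556
gripper_force: 0.0
```

View pics/top3.png

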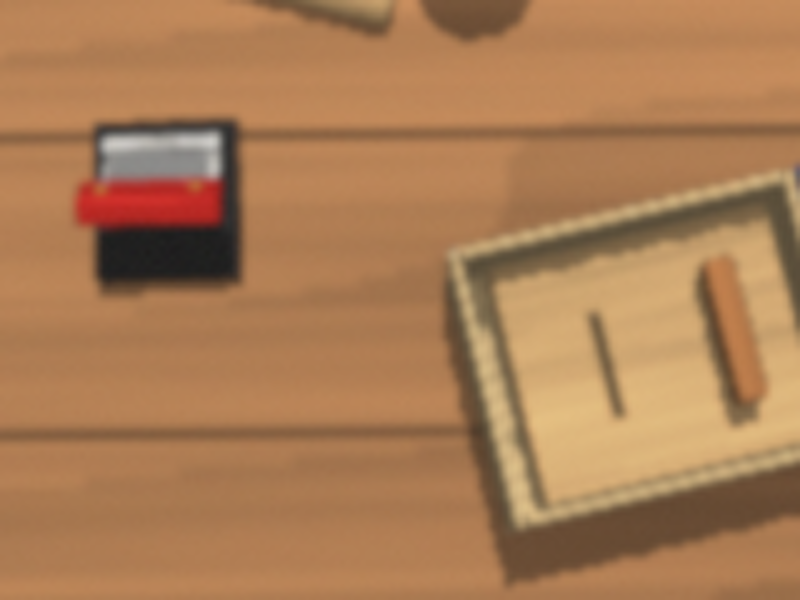

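The crop shows the empty slot as a dark line from (594,313) to (620,415), the spare's handle at (735,330), the case's front wall at left, and the red handle at (150,203).

```bash
python3 - <<'E'
from h import *
for n in('top','scene'):
    im=load(n); hsv=cv2.cvtColor(im['pixels'],cv2.COLOR_BGR2HSV); V=cv2.cvtColor(im['pixels'],cv2.COLOR_BGR2GRAY).astype(float)
    # slot: darkness relative to insert, within window on insert top
    G=np.array([.4925,-.128]); cx=np.array([.228,-.974]);cy=np.array([.974,.228])
    v,u=np.mgrid[0:384,0:512]; W=plane(im,np.c_[u.ravel(),v.ravel()],.066)[:,:2]-G
    a=(W@cx).reshape(384,512); b=(W@cy).reshape(384,512)
    w=(a>-.05)&(a<-.008)&(abs(b)<.045)
    bg=np.median(V[w]); d=np.where(w,np.clip(bg-V-25,0,None),0)
    s=d.sum(); c=np.array([(a*d).sum()/s,(b*d).sum()/s]); wt=d>0
    print(n,bg,wt.sum(),'slot case xy',c*1000,'b range',b[wt].min(),b[wt].max(),'world',G+c[0]*cx+c[1]*cy)
    p=np.polyfit(b[wt],a[wt],1,w=np.sqrt(d[wt])); print(' tilt',p[0], 'dir of slot deg', np.degrees(np.arctan2(*(cy+p[0]*cx)[::-1])))
    # spare handle
    W=plane(im,np.c_[u.ravel(),v.ravel()],.106)[:,:2]-G
    a=(W@cx).reshape(384,512); b=(W@cy).reshape(384,512)
    m=((abs(a-.042)<.035)&(abs(b)<.06)&(hsv[...,1]>150)&(hsv[...,0]<14)).astype(np.uint8)
    k,l,st,_=cv2.connectedComponentsWithStats(m); l=(l==1+st[1:,4].argmax())
    print(' spare',l.sum(),a[l].min(),a[l].max(),b[l].min(),b[l].max(), cv2.minAreaRect(np.c_[a[l],b[l]].astype(np.float32)*1000))
    # rim at z .115 from depth
    C=cloud(im); q=C[(abs(C[...,2]-.115)<.004)]; q=q[(abs(q[:,0]-.4925)<.14)&(abs(q[:,1]+.128)<.15)]
    print(' rim',len(q),cv2.minAreaRect((q[:,:2]*1000).astype(np.float32)))
    # red handle
    C=cloud(im); r=(hsv[...,0]<6)&(hsv[...,1]>150)&(hsv[...,2]>90)&(abs(C[...,0]-.58)<.06)&(abs(C[...,1]-.157)<.07)
    P=C[r]; t=P[:,2]>P[:,2].max()-.008; print(' top edge pts y',P[:,1].min(),P[:,1].max(),'x',P[:,0].min(),P[:,0].max(),'z',P[:,2].max())
    # gray blade
    g=(hsv[...,1]<50)&(hsv[...,2]>90)&(abs(C[...,0]-.6)<.07)&(abs(C[...,1]-.157)<.07)
    P=C[g]; print(' blade',len(P),P.min(0),P.max(0),P.mean(0))
E
```

```text
top 175.0 63 slot case xy [-21.5784711   -0.47393269] b range -0.031565829828736694 0.029127602080506725 world [ 0.4871185  -0.10709063]
 tilt -0.0011800645352059323 dir of slot deg 13.24253929328667
 spare 105 0.04162567573734467 0.05399270116715464 -0.03981398725840382 0.034041459005562255 ((47.9973030090332, -2.8929519653320312), (73.7795181274414, 12.313993453979492), 88.96431732177734)
 rim 527 ((490.8675537109375, -133.50758361816406), (162.659912109375, 203.5582733154297), 13.073746681213379)
 top edge pts y 0.11353880323753808 0.19796756329605156 x 0.5658240209474943 0.5910836761138585 z 0.10880788059082658
 blade 222 [0.60113424 0.11956404 0.00574518] [0.63817466 0.19728705 0.06645177] [0.61868645 0.15497487 0.03911458]
scene 173.0 53 slot case xy [-25.38842716  16.59252259] b range -0.030603081136482427 0.04467301669479656 world [ 0.50287256 -0.09948858]
 tilt -0.07535084130890811 dir of slot deg 17.484068698777293
 spare 40 0.037492122753998686 0.05343660115535429 -0.028574848383026246 0.030751662038884513 ((45.580421447753906, 1.087057113647461), (59.64801788330078, 15.742438316345215), 88.26045989990234)
 rim 359 ((493.63616943359375, -131.99005126953125), (164.04934692382812, 206.2277374267578), 13.110209465026855)
 top edge pts y 0.11771128895667674 0.20050505107650973 x 0.5676624152655922 0.5978097214400908 z 0.10603662235478428
 blade 484 [0.55050716 0.12283394 0.00895069] [0.63603726 0.19867578 0.07611584] [0.6114846  0.15882923 0.04689262]
```

```bash
python3 -m pendant '[{"tx":-0.3,"ty":12,"tz":0,"ax":0,"ay":0,"az":-6,"jaw":0.3},{"tx":-0.7,"ty":25,"tz":0,"ax":0,"ay":0,"az":-12.5,"jaw":0.3},{"tx":-0.7,"ty":25,"tz":0,"ax":0,"ay":0,"az":-12.5,"jaw":0.3},{"tx":-0.7,"ty":25,"tz":0,"ax":0,"ay":0,"az":-12.5,"jaw":0.3},{"tx":-0.7,"ty":49.4,"tz":-18,"ax":0,"ay":0,"az":-12.5,"jaw":0.3},{"tx":-0.7,"ty":49.4,"tz":-18,"ax":0,"ay":0,"az":-12.5,"jaw":0.3},{"tx":-0.7,"ty":49.4,"tz":-18,"ax":0,"ay":0,"az":-12.5,"jaw":0.3},{"tx":-0.7,"ty":49.4,"tz":-18,"ax":0,"ay":0,"az":-12.5,"jaw":0.3},{"tx":-0.7,"ty":49.4,"tz":-18,"ax":0,"ay":0,"az":-12.5,"jaw":0.3},{"tx":-0.7,"ty":49.4,"tz":-18,"ax":0,"ay":0,"az":-12.5,"jaw":0.3}]' 30
python3 -m pendant '[{"tx":0,"ty":0,"tz":-2,"ax":0,"ay":-10,"az":0,"jaw":0.3},{"tx":0,"ty":0,"tz":-5,"ax":0,"ay":-20,"az":0,"jaw":0.3},{"tx":0,"ty":0,"tz":-9,"ax":0,"ay":-30,"az":0,"jaw":0.3},{"tx":0,"ty":0,"tz":-9.5,"ax":0,"ay":-34.4,"az":0,"jaw":0.3},{"tx":0,"ty":0,"tz":-9.5,"ax":0,"ay":-34.4,"az":0,"jaw":0.3},{"tx":0,"ty":0,"tz":-9.5,"ax":0,"ay":-34.4,"az":0,"jaw":0.3}]' 30
python3 - <<'E'
from h import *
im=grab('scene'); cv2.imwrite('pics/scene4.png',cv2.resize(im['pixels'][130:250,230:390],(800,600),interpolation=cv2.INTER_CUBIC))
E
```

```text
clock: 7.55
position: [0.5313, 0.1611, 0.2464]
ee_rot: [-0.003, 0.699, 0.715, -0.004]
contact_force: [0.4, -0.1, -0.1]
width: 0.0556
gripper_force: 0.0
clock: 8.3
position: [0.5374, 0.1588, 0.1588]
ee_rot: [0.212, 0.67, 0.681, 0.208]
contact_force: [1.5, 0.0, 0.7]
width: 0.0555
gripper_force: 0.0
```

View pics/scene4.png

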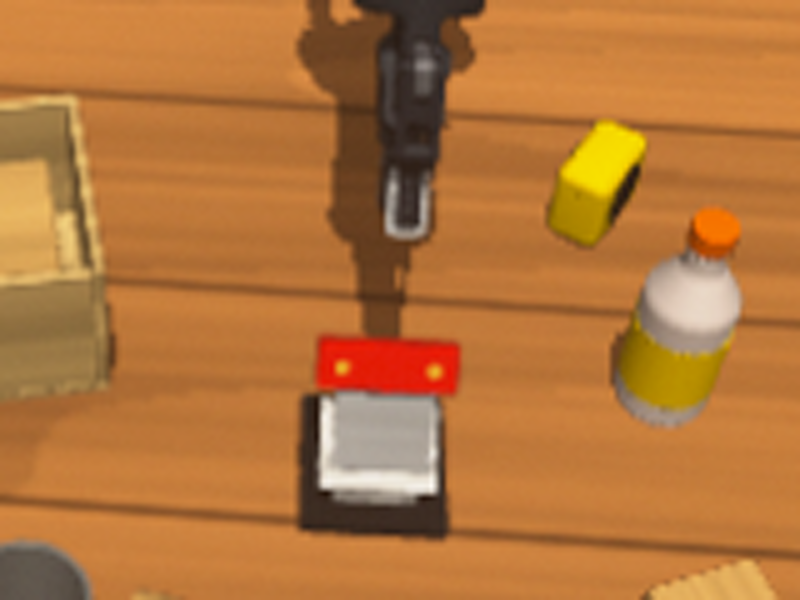

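The fingertips (408,235) line up with the red handle (318–458, 365), with clear space to the bottle at (680,320). Approaching.

```bash
python3 -m pendant '[{"tx":1.1,"ty":-0.1,"tz":-2.0,"ax":0,"ay":0,"az":0,"jaw":0.3},{"tx":2.6,"ty":-0.1,"tz":-4.3,"ax":0,"ay":0,"az":0,"jaw":0.3},{"tx":4.1,"ty":-0.1,"tz":-6.5,"ax":0,"ay":0,"az":0,"jaw":0.3},{"tx":5.5,"ty":-0.1,"tz":-8.5,"ax":0,"ay":0,"az":0,"jaw":0.3},{"tx":5.5,"ty":-0.1,"tz":-8.5,"ax":0,"ay":0,"az":0,"jaw":0.3},{"tx":5.5,"ty":-0.1,"tz":-8.5,"ax":0,"ay":0,"az":0,"jaw":0.3}]' 30
python3 - <<'E'
from h import *
im=grab('scene'); print(manip.get_state()['contact_force']);cv2.imwrite('pics/scene5.png',cv2.resize(im['pixels'][170:250,270:350],(600,600),interpolation=cv2.INTER_CUBIC))
E
```

```text
clock: 9.1
position: [0.5915, 0.1577, 0.0731]
ee_rot: [0.212, 0.67, 0.681, 0.208]
contact_force: [0.0, -0.2, -0.8]
width: 0.0554
gripper_force: 0.0
[ 0.0129111   0.37331265 -0.62755073]
```

View pics/scene5.png

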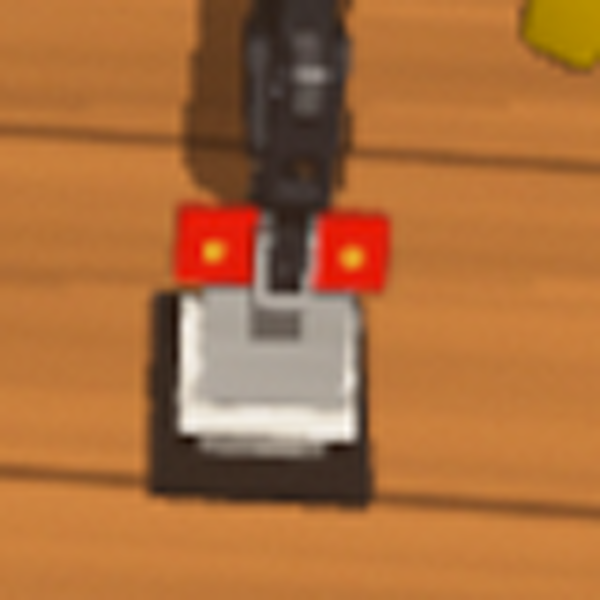

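The upper finger (288,250) sits mid-handle (177–387). Grip and withdraw.

```bash
python3 -m pendant '[{"tx":0,"ty":0,"tz":0,"ax":0,"ay":0,"az":0,"jaw":-1},{"tx":0,"ty":0,"tz":0,"ax":0,"ay":0,"az":0,"jaw":-1},{"tx":0,"ty":0,"tz":0,"ax":0,"ay":0,"az":0,"jaw":-1},{"tx":0,"ty":0,"tz":0,"ax":0,"ay":0,"az":0,"jaw":-1},{"tx":0,"ty":0,"tz":0,"ax":0,"ay":0,"az":0,"jaw":-1}]' 60
python3 -m pendant '[{"tx":-0.57,"ty":0,"tz":0.83,"ax":0,"ay":0,"az":0,"jaw":-1},{"tx":-1.7,"ty":0,"tz":2.48,"ax":0,"ay":0,"az":0,"jaw":-1},{"tx":-3.39,"ty":0,"tz":4.95,"ax":0,"ay":0,"az":0,"jaw":-1},{"tx":-5.65,"ty":0,"tz":8.25,"ax":0,"ay":0,"az":0,"jaw":-1},{"tx":-5.65,"ty":0,"tz":16,"ax":0,"ay":0,"az":0,"jaw":-1},{"tx":-5.65,"ty":0,"tz":20,"ax":0,"ay":0,"az":0,"jaw":-1},{"tx":-5.65,"ty":0,"tz":20,"ax":0,"ay":0,"az":0,"jaw":-1},{"tx":-5.65,"ty":0,"tz":20,"ax":0,"ay":0,"az":0,"jaw":-1}]' 60
```

```text
clock: 9.78
position: [0.5907, 0.1583, 0.0733]
ee_rot: [0.212, 0.669, 0.681, 0.209]
contact_force: [-1.5, -1.2, 6.0]
width: 0.0167
gripper_force: 61.2
clock: 10.78
position: [0.5317, 0.1575, 0.2702]
ee_rot: [0.21, 0.67, 0.682, 0.206]
contact_force: [0.1, 0.3, -1.8]
width: 0.0172
gripper_force: 60.4
```

```bash
python3 -m pendant '[{"tx":0,"ty":0,"tz":0,"ax":0,"ay":10,"az":0,"jaw":-1},{"tx":0,"ty":0,"tz":0,"ax":0,"ay":20,"az":0,"jaw":-1},{"tx":-1,"ty":-5,"tz":0,"ax":0,"ay":30,"az":0,"jaw":-1},{"tx":-2,"ty":-10,"tz":0,"ax":0,"ay":34.4,"az":0,"jaw":-1},{"tx":-4.3,"ty":-26.2,"tz":0,"ax":0,"ay":34.4,"az":0,"jaw":-1},{"tx":-4.3,"ty":-26.2,"tz":0,"ax":0,"ay":34.4,"az":0,"jaw":-1},{"tx":-4.3,"ty":-26.2,"tz":0,"ax":0,"ay":34.4,"az":0,"jaw":-1},{"tx":-4.3,"ty":-26.2,"tz":0,"ax":0,"ay":34.4,"az":0,"jaw":-1},{"tx":-4.3,"ty":-26.2,"tz":0,"ax":0,"ay":34.4,"az":0,"jaw":-1}]' 60
python3 -m pendant '[{"tx":0,"ty":0,"tz":0,"ax":0,"ay":0,"az":-10,"jaw":-1},{"tx":0,"ty":0,"tz":0,"ax":0,"ay":0,"az":-20,"jaw":-1},{"tx":0,"ty":0,"tz":0,"ax":0,"ay":0,"az":-30,"jaw":-1},{"tx":0,"ty":0,"tz":0,"ax":0,"ay":0,"az":-40,"jaw":-1},{"tx":0,"ty":0,"tz":0,"ax":0,"ay":0,"az":-50,"jaw":-1},{"tx":0,"ty":0,"tz":0,"ax":0,"ay":0,"az":-60,"jaw":-1},{"tx":0,"ty":0,"tz":0,"ax":0,"ay":0,"az":-70,"jaw":-1},{"tx":0,"ty":0,"tz":0,"ax":0,"ay":0,"az":-78.1,"jaw":-1},{"tx":0,"ty":0,"tz":0,"ax":0,"ay":0,"az":-78.1,"jaw":-1},{"tx":0,"ty":0,"tz":0,"ax":0,"ay":0,"az":-78.1,"jaw":-1}]' 60
python3 -c "
from h import *
from scipy.spatial.transform import Rotation as R
q=manip.get_state()['ee_rot'];M=R.from_quat(np.r_[q[1:],q[0]]).as_matrix();print(M.round(4),np.degrees(np.arctan2(M[1,1],M[0,1])),manip.get_state()['qpos'])"
```

```text
clock: 11.9
position: [0.4895, -0.1036, 0.2698]
ee_rot: [-0.002, 0.701, 0.713, -0.0]
contact_force: [-0.3, -0.1, -0.7]
width: 0.0171
gripper_force: 60.2
clock: 13.15
position: [0.4902, -0.1032, 0.2712]
ee_rot: [-0.0, 0.993, 0.114, -0.0]
contact_force: [-1.2, -0.4, -1.4]
width: 0.0173
gripper_force: 60.3
[[ 9.739e-01  2.268e-01 -8.000e-04]
 [ 2.268e-01 -9.739e-01  4.000e-04]
 [-7.000e-04 -6.000e-04 -1.000e+00]] -76.88992314732265 [-3.46616758e-01  1.42773018e-01  1.58226440e+00  9.79225772e-05
  1.41743109e+00  9.95350371e-01]
```

```bash
python3 -m pendant '[{"tx":-0.1,"ty":-0.2,"tz":-5,"ax":0,"ay":0,"az":0,"jaw":-1},{"tx":-0.1,"ty":-0.2,"tz":-10,"ax":0,"ay":0,"az":0,"jaw":-1},{"tx":-0.1,"ty":-0.2,"tz":-13,"ax":0,"ay":0,"az":0,"jaw":-1},{"tx":-0.1,"ty":-0.2,"tz":-13,"ax":0,"ay":0,"az":0,"jaw":-1},{"tx":-0.1,"ty":-0.2,"tz":-13,"ax":0,"ay":0,"az":0,"jaw":-1}]' 60
python3 - <<'E'
from h import *
im=grab('scene'); a=cv2.resize(im['pixels'][130:220,160:280],(800,600),interpolation=cv2.INTER_CUBIC)
t=grab('top'); cv2.imwrite('pics/s6.png',a)
E
```

```text
clock: 13.78
position: [0.4904, -0.1064, 0.1428]
ee_rot: [0.001, 0.994, 0.113, 0.001]
contact_force: [0.2, 0.1, -1.0]
width: 0.0173
gripper_force: 60.1
```

View pics/s6.png

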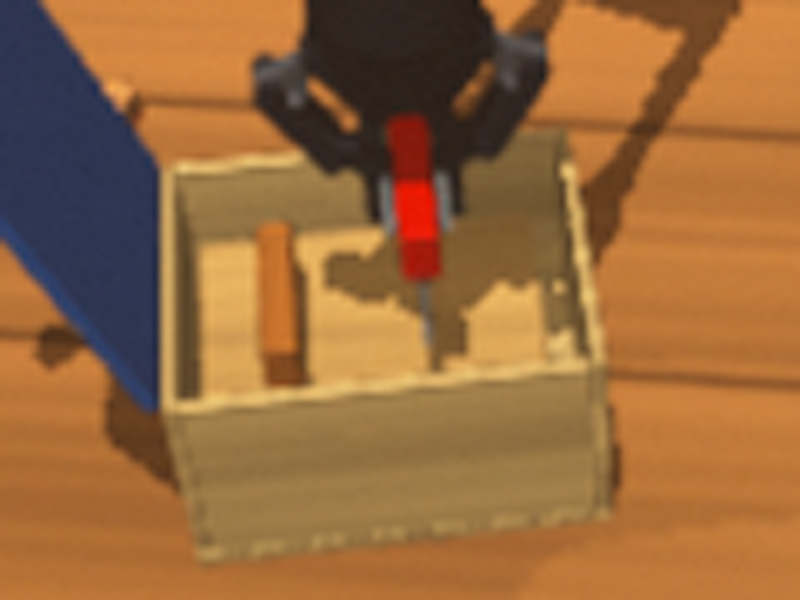

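The crop shows the scraper edge-on above the insert: red handle (418,200), blade tip (430,345), spare (278,300). I compare scraper and slot within the same camera so that the camera bias cancels.

```bash
python3 - <<'E'
from h import *
im=load('scene'); pic2=cv2.imread('pics/scene2.png')
G=np.array([.4925,-.128]); cx=np.array([.228,-.974]);cy=np.array([.974,.228])
v,u=np.mgrid[0:384,0:512]
def ab(z):
    W=plane(im,np.c_[u.ravel(),v.ravel()],z)[:,:2]-G; return (W@cx).reshape(384,512)*1e3,(W@cy).reshape(384,512)*1e3
a,b=ab(.066); V=cv2.cvtColor(pic2,cv2.COLOR_BGR2GRAY).astype(int)
w=(a>-50)&(a<0)&(abs(b)<60)
# rows printed: for each b bin, darkest a
for lo in range(-50,55,5):
    k=w&(b>=lo)&(b<lo+5); i=np.argmin(np.where(k,V,999)); print(lo,V.flat[i],a.flat[i].round(1),int(np.median(V[k])),end=' | ')
print()
C=cloud(im); hsv=cv2.cvtColor(im['pixels'],cv2.COLOR_BGR2HSV); W=C[...,:2]-G; A=W@cx*1e3;B=W@cy*1e3
box=(abs(A)<90)&(abs(B)<75)&(C[...,2]>.05)&(C[...,2]<.2)
red=box&(hsv[...,0]<5)&(hsv[...,1]>200); sp=box&(A>20)&(hsv[...,0]<14)&(hsv[...,1]>150)
for n,m in(('red',red),('spare',sp)):
    for lo in(.06,.09,.12): pass
    print(n,m.sum(),'a',np.percentile(A[m],[2,50,98]).round(1),'b',np.percentile(B[m],[1,99]).round(1),'z',np.percentile(C[m][:,2],[1,99]).round(3))
s=manip.get_state()['position'][:2]-G; print('tcp',s@cx*1e3,s@cy*1e3)
# blade pixels
bl=(abs(A)<60)&(abs(B)<60)&(hsv[...,1]<60)&(C[...,2]>.07)&(C[...,2]<.13)&(B>20)
vv,uu=np.nonzero(bl); print('blade',len(vv),uu.min() if len(uu) else '',uu.max() if len(uu) else '',vv.min() if len(uu) else '',vv.max() if len(uu) else '')
print(V[165:200:1,218:236:1][8:30])
E
```

```text
-50 183 -22.8 184 | -45 186 -22.4 187 | -40 168 -25.0 187 | -35 128 -24.7 184 | -30 118 -24.3 186 | -25 120 -24.0 186 | -20 121 -23.6 185 | -15 119 -23.3 182 | -10 122 -22.9 174 | -5 115 -22.6 170 | 0 109 -22.3 170 | 5 117 -24.8 170 | 10 128 -21.3 173 | 15 131 -20.9 172 | 20 102 -23.8 174 | 25 117 -23.4 176 | 30 174 -23.1 183 | 35 126 -19.3 146 | 40 129 -25.6 131 | 45 131 -44.0 133 | 50 126 -37.0 128 | 
red 126 a [-30.5 -22.6 -14.7] b [-31.2  49.4] z [0.15 0.18]
spare 70 a [39.9 46.8 53.1] b [-41.6  43. ] z [0.067 0.11 ]
tcp -21.285690820445172 3.113913733966877
blade 0    
[[186 186 186 188 183 142 118 159 185 191 190 190 191 191 191 190 190 190]
 [186 186 188 188 185 149 120 153 181 187 187 186 187 187 186 188 187 187]
 [184 185 185 185 185 152 121 142 175 185 185 186 185 186 186 185 186 185]
 [182 183 183 184 185 151 119 135 169 182 182 183 182 183 182 183 181 180]
 [179 178 178 178 177 151 122 128 163 177 177 175 175 174 175 175 174 175]
 [173 172 171 172 173 144 115 125 159 172 173 172 173 171 171 172 171 172]
 [169 168 169 169 169 146 109 119 154 169 172 170 170 170 171 170 170
[... 431 characters left out ...]
193 183 176 177 183 191]
 [180 183 189 194 184 177 176 174 185 191 188 188 192 184 177 183 184 183]
 [192 189 189 191 182 175 181 181 180 177 164 154 146 136 129 127 124 130]
 [176 165 154 140 131 127 126 126 129 131 132 131 132 132 131 132 132 132]
 [130 129 131 131 130 132 132 135 134 133 134 133 133 132 131 132 132 132]
 [133 134 133 134 133 133 133 134 133 131 134 131 131 130 130 131 128 128]
 [133 132 131 130 129 130 128 128 129 130 128 128 126 128 128 128 127 125]
 [128 127 127 127 128 128 127 127 128 127 127 127 128 127 127 126 125 125]
 [127 128 128 129 128 127 126 126 125 125 124 123 124 123 123 123 121 121]
 [125 126 124 123 124 123 122 122 122 121 120 120 120 119 120 120 120 118]]
```

```bash
python3 -m pendant '[{"tx":-0.4,"ty":-0.1,"tz":-0.5,"ax":0,"ay":0,"az":0,"jaw":-1},{"tx":-0.4,"ty":-0.1,"tz":-1.3,"ax":0,"ay":0,"az":0,"jaw":-1},{"tx":-0.4,"ty":-0.1,"tz":-1.5,"ax":0,"ay":0,"az":0,"jaw":-1},{"tx":-0.4,"ty":-0.1,"tz":-1.5,"ax":0,"ay":0,"az":0,"jaw":-1}]' 60
cat > m.py <<'E'
from h import *
G=np.array([.4925,-.128]); cx=np.array([.228,-.974]);cy=np.array([.974,.228])
for n in('scene','top'):
    im=grab(n); C=cloud(im); hsv=cv2.cvtColor(im['pixels'],cv2.COLOR_BGR2HSV); W=C[...,:2]-G; A=W@cx*1e3;B=W@cy*1e3
    box=(abs(A)<90)&(abs(B)<75)&(C[...,2]>.05)&(C[...,2]<.2)
    red=box&(hsv[...,0]<5)&(hsv[...,1]>200); sp=box&(A>20)&(hsv[...,0]<14)&(hsv[...,1]>150)
    for k,m in(('red',red),('spare',sp)):
        if m.sum()<5: print(n,k,m.sum()); continue
        print(n,k,m.sum(),'a',np.percentile(A[m],[3,50,97]).round(1),'b',np.sort(B[m])[[0,2,-3,-1]].round(1),'z',np.percentile(C[m][:,2],[1,99]).round(3))
s=manip.get_state(); p=s['position'][:2]-G; print('tcp',p@cx*1e3,p@cy*1e3,s['position'][2],s['contact_force'])
E
python3 m.py
```

```text
clock: 14.38
position: [0.4851, -0.1071, 0.1263]
ee_rot: [-0.0, 0.994, 0.112, -0.0]
contact_force: [0.8, 0.3, -1.0]
width: 0.0172
gripper_force: 60.2
scene red 124 a [-30.6 -22.7 -15.2] b [-35.3 -34.4  42.5  43.7] z [0.137 0.196]
scene spare 68 a [40.1 46.3 53.4] b [-32.5 -30.1  42.3  43.4] z [0.082 0.109]
top red 0
top spare 4
tcp -21.855654719773366 -2.184156284699648 0.1266296254836708 [ 0.84389274 -0.51512367 -1.67860157]
```

```bash
python3 -m pendant '[{"tx":0.04,"ty":0.15,"tz":0,"ax":0,"ay":0,"az":0,"jaw":-1},{"tx":0.04,"ty":0.15,"tz":-0.4,"ax":0,"ay":0,"az":0,"jaw":-1},{"tx":0.04,"ty":0.15,"tz":-0.7,"ax":0,"ay":0,"az":0,"jaw":-1},{"tx":0.04,"ty":0.15,"tz":-0.9,"ax":0,"ay":0,"az":0,"jaw":-1},{"tx":0.04,"ty":0.15,"tz":-1.0,"ax":0,"ay":0,"az":0,"jaw":-1},{"tx":0.04,"ty":0.15,"tz":-1.0,"ax":0,"ay":0,"az":0,"jaw":-1}]' 60; python3 m.py
```

```text
clock: 15.22
position: [0.4855, -0.1056, 0.1165]
ee_rot: [-0.0, 0.994, 0.112, -0.0]
contact_force: [0.2, 0.5, -1.8]
width: 0.017
gripper_force: 60.2
scene red 118 a [-31.7 -24.3 -17.1] b [-36.  -34.4  43.6  44.9] z [0.127 0.154]
scene spare 73 a [40.  45.5 53.4] b [-43.8 -35.   43.1  43.6] z [0.066 0.108]
top red 0
top spare 0
tcp -23.36496882700778 -1.668630691977418 0.11661103675966748 [-0.56104815  0.05321232 -1.13570825]
```

```bash
python3 -m pendant '[{"tx":0,"ty":0,"tz":-0.2,"ax":0,"ay":0,"az":0,"jaw":-1},{"tx":0,"ty":0,"tz":-0.4,"ax":0,"ay":0,"az":0,"jaw":-1},{"tx":0,"ty":0,"tz":-0.6,"ax":0,"ay":0,"az":0,"jaw":-1},{"tx":0,"ty":0,"tz":-0.6,"ax":0,"ay":0,"az":0,"jaw":-1}]' 60
```

```text
clock: 15.82
position: [0.4856, -0.1056, 0.1104]
ee_rot: [-0.0, 0.994, 0.112, -0.0]
contact_force: [-0.6, 0.4, -2.4]
width: 0.017
gripper_force: 60.4
```

```bash
python3 -m pendant '[{"tx":0,"ty":0,"tz":-0.3,"ax":0,"ay":0,"az":0,"jaw":-1},{"tx":0,"ty":0,"tz":-0.6,"ax":0,"ay":0,"az":0,"jaw":-1},{"tx":0,"ty":0,"tz":-0.9,"ax":0,"ay":0,"az":0,"jaw":-1},{"tx":0,"ty":0,"tz":-1.2,"ax":0,"ay":0,"az":0,"jaw":-1},{"tx":0,"ty":0,"tz":-1.2,"ax":0,"ay":0,"az":0,"jaw":-1}]' 60; python3 m.py
```

```text
clock: 16.45
position: [0.4856, -0.1056, 0.0983]
ee_rot: [-0.0, 0.994, 0.112, -0.0]
contact_force: [-1.0, 0.2, -1.2]
width: 0.0172
gripper_force: 60.3
scene red 118 a [-31.4 -23.9 -16.4] b [-34.3 -31.2  44.2  44.4] z [0.109 0.174]
scene spare 64 a [40.  46.4 53. ] b [-35.9 -31.9  42.2  43.2] z [0.075 0.142]
top red 0
top spare 0
tcp -23.34818565055699 -1.628770077438244 0.09845084463662077 [-0.32928612 -0.34255332 -1.08785154]
```

```bash
python3 -m pendant '[{"tx":0,"ty":0,"tz":-0.5,"ax":0,"ay":0,"az":0,"jaw":-1},{"tx":0,"ty":0,"tz":-1.0,"ax":0,"ay":0,"az":0,"jaw":-1},{"tx":0,"ty":0,"tz":-1.5,"ax":0,"ay":0,"az":0,"jaw":-1},{"tx":0,"ty":0,"tz":-1.9,"ax":0,"ay":0,"az":0,"jaw":-1},{"tx":0,"ty":0,"tz":-2.2,"ax":0,"ay":0,"az":0,"jaw":-1},{"tx":0,"ty":0,"tz":-2.2,"ax":0,"ay":0,"az":0,"jaw":-1}]' 60
python3 -m pendant '[{"tx":0,"ty":0,"tz":-0.1,"ax":0,"ay":0,"az":0,"jaw":-1},{"tx":0,"ty":0,"tz":-0.2,"ax":0,"ay":0,"az":0,"jaw":-1},{"tx":0,"ty":0,"tz":-0.2,"ax":0,"ay":0,"az":0,"jaw":-1}]' 60
```

```text
clock: 17.3
position: [0.4856, -0.1056, 0.0763]
ee_rot: [-0.0, 0.994, 0.112, -0.0]
contact_force: [-1.4, 0.5, -1.7]
width: 0.0172
gripper_force: 60.2
clock: 17.68
position: [0.4856, -0.1056, 0.0746]
ee_rot: [0.0, 0.994, 0.112, -0.0]
contact_force: [-1.0, 1.2, -1.0]
width: 0.0173
gripper_force: 60.3
```

```bash
python3 -m pendant '[{"tx":0,"ty":0,"tz":-0.1,"ax":0,"ay":0,"az":0,"jaw":-1},{"tx":0,"ty":0,"tz":-0.2,"ax":0,"ay":0,"az":0,"jaw":-1},{"tx":0,"ty":0,"tz":-0.3,"ax":0,"ay":0,"az":0,"jaw":-1},{"tx":0,"ty":0,"tz":-0.3,"ax":0,"ay":0,"az":0,"jaw":-1}]' 60
```

```text
clock: 18.18
position: [0.486, -0.1057, 0.0738]
ee_rot: [0.0, 0.994, 0.112, 0.001]
contact_force: [-4.3, 1.8, 15.8]
width: 0.0174
gripper_force: 62.8
```

Floor reached at the expected height; releasing.

```bash
python3 -m pendant '[{"tx":0,"ty":0,"tz":0.15,"ax":0,"ay":0,"az":0,"jaw":-1},{"tx":0,"ty":0,"tz":0.15,"ax":0,"ay":0,"az":0,"jaw":-0.2},{"tx":0,"ty":0,"tz":0.15,"ax":0,"ay":0,"az":0,"jaw":-0.2},{"tx":0,"ty":0,"tz":0.15,"ax":0,"ay":0,"az":0,"jaw":-0.2},{"tx":0,"ty":0,"tz":0.15,"ax":0,"ay":0,"az":0,"jaw":-0.2},{"tx":0,"ty":0,"tz":2,"ax":0,"ay":0,"az":0,"jaw":-0.2},{"tx":0,"ty":0,"tz":6,"ax":0,"ay":0,"az":0,"jaw":-0.2},{"tx":0,"ty":0,"tz":12,"ax":0,"ay":0,"az":0,"jaw":-0.2},{"tx":0,"ty":0,"tz":20,"ax":0,"ay":0,"az":0,"jaw":-0.2},{"tx":0,"ty":0,"tz":20,"ax":0,"ay":0,"az":0,"jaw":-0.2}]' 20
python3 -m pendant '[{"tx":-10,"ty":12,"tz":2,"ax":0,"ay":0,"az":0,"jaw":-0.2},{"tx":-10,"ty":20,"tz":2,"ax":0,"ay":0,"az":0,"jaw":-0.2},{"tx":-10,"ty":20,"tz":2,"ax":0,"ay":0,"az":0,"jaw":-0.2},{"tx":-10,"ty":20,"tz":2,"ax":0,"ay":0,"az":0,"jaw":-0.2},{"tx":-10,"ty":20,"tz":2,"ax":0,"ay":0,"az":0,"jaw":-0.2},{"tx":-10,"ty":20,"tz":2,"ax":0,"ay":0,"az":0,"jaw":-0.2}]'
python3 m.py; python3 -c "
from h import *
cv2.imwrite('pics/s9.png',cv2.resize(load('scene')['pixels'][90:300,130:410],(800,600),interpolation=cv2.INTER_CUBIC))"
```

```text
clock: 19.42
position: [0.4877, -0.1064, 0.2762]
ee_rot: [0.002, 0.994, 0.113, 0.004]
contact_force: [0.5, 0.1, -0.6]
width: 0.0347
gripper_force: 0.0
clock: 20.18
position: [0.3859, 0.094, 0.2916]
ee_rot: [0.0, 0.994, 0.113, 0.0]
contact_force: [-0.4, -0.2, -0.2]
width: 0.034
gripper_force: 0.0
scene red 105 a [-31.  -24.3 -17.7] b [-38.2 -37.5  43.5  44.4] z [0.086 0.109]
scene spare 69 a [40.  46.7 53.2] b [-42.1 -33.7  43.7  44.5] z [0.076 0.108]
top red 0
top spare 104 a [42.8 47.9 53.6] b [-40.5 -39.2  31.9  33.9] z [0.101 0.113]
tcp -239.94893628370733 -53.075230979327515 0.2914021830267637 [ 0.68269791 -0.3750065   0.74278951]
```

View pics/s9.png

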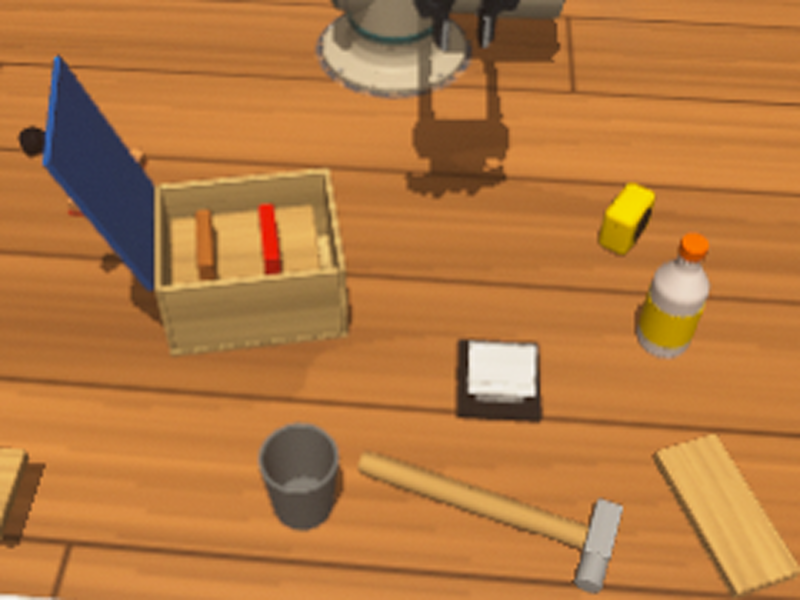

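The red scraper (270,238) is seated at the same height as the spare (205,243). The lid is open on its stop, and the other objects look undisturbed.

```bash
python3 -c "
from rig import manip
print(manip.sign_off())"
```

```text
the job is handed in; nothing more can be done
None
```

The lid is open on its stop, the red scraper is seated in the front slot and released, and the job was handed in at about 20 s of the 67 s limit; sign-off returned no verdict, so the result comes from my last camera check.

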